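Clip a slide carrier into the imaging stage

ROBOT

A 6-joint arm with a two-finger parallel gripper is mounted at the origin on the work surface; the furniture and walls round the work are solid. World frame = base frame: x ahead of the robot, y to its left, z up, the work surface at z = 0. Lengths are in m, angles in rad, forces in N, time in s.
With the tool pointing down it reaches from about 0.275 to 0.825 m from the base axis. Payload 4.9 kg.
Tool frame: the origin (TCP) lies midway between the tips of the shut fingers; the grasp point (between the pads) lies 19 mm behind it (bot.grip_depth is the distance from the TCP to the grasp point, in m); z points along the fingers, y is the line along which they close (so a half turn about z gives the same grasp; the last joint's range is limited). The gripper opens to 85 mm and grips with 20 to 120 N. Pads are 22 mm wide; open, the fingers measure 114 mm over their backs; the gripper's body (76 mm by 85 mm) begins 54 mm behind the grasp point. The pads swing forward as they close: fully open they stand 13 mm farther back than shut.
Start: joints at [-1.238, 0.326, -0.193, 1.052, 0, 1.437], TCP at [0.248, -0.491, 0.231] pointing down, gripper open.
Joint ranges: [-2.65, 2.65], [-0.97, 1.79], [-1.3, 1.35], [-1.93, 2.1], [-1.47, 1.37], [-3.14, 3.14]. Speed limits (rad/s): [2.57, 2.57, 3.14, 3.14, 3.14, 3.14].

INTERFACE

Orientations are given as a unit quaternion [w, x, y, z].
In Python, from cell import bot gives the robot as it stands. Calls block until the motion is done:
- bot.move_pose(position, orientation): joint-space move of the TCP to a pose.
- bot.move_linear(position, speed=0.15, rotation=None, until_force=None): straight line of the TCP; rotation=None keeps the orientation; speed is the mean speed in m/s. With until_force (N) it stops when the force on the tool has changed by that much, and returns True; else False.
- bot.goto_joints(angles): joint-space move.
- bot.set_gripper(opening, grasp_force=None): opening from 0.0 (shut) to 1.0 (fully open); grasp_force is the grip in N (None keeps the last); returns when the fingers have stopped.
- bot.wait(seconds).
- bot.solve_ik(position, orientation): joint angles nearest the present ones, or None.
- bot.camera(name): name is "scene" or "top" or "wrist"; returns the picture (420x560x3 uint8, red, green, blue); there is no depth.
- bot.calibration(name): a dict with "mtx" (3x3 intrinsics, pixels), "extrinsics" (4x4, takes a point from world to camera coordinates); the wrist camera has in their place "hand_eye" (4x4, takes a point from camera to tool coordinates, whose origin is the TCP and whose axes are the flange's). Camera axes: x right, y down, z forward; pixel columns grow to the right and rows downward; lengths in m; the calibration is good to about 2 mm. A picture is of the moment at which its call begins: read the wrist's pose just before it. calibration takes no time and is no camera call.
A pose or a line that the arm cannot do raises bot.PlanningError and nothing moves.
- bot.close_job(): hands the job in; it is judged then, once.
Trained networks look in the newest picture that a camera, given by its name, has taken for a name from the list of things; names that differ only in an ending like _2 or _b are one class to them, and where a whole thing is asked for, a point or a joint stands for the part that bears it (a point fixed in the world has none). Each returns a list of dicts, best first, with "confidence" (0 to 1); they miss things now and then, are a little off and sometimes report something else, mostly with a low value. They report only what shows in the picture. A call takes as long as a camera call.
- bot.search_frame(camera, thing): "bbox" ([left, top, width, height] in pixels, round what is visible of it).
Readings, each from a call of its own:
- bot.read_clock(): time.
- bot.read_joint_positions(): joint angles.
- bot.read_joint_vel(): joint speeds.
- bot.read_joint_efforts(): joint torques, N m.
- bot.read_position(): TCP position.
- bot.read_tool_rot(): TCP orientation.
- bot.read_ft_force(): force on the tool from outside, world axes, zero at the start.
- bot.read_moment(): the same for the moment, N m.
- bot.read_gripper_width(): opening from 0.0 (shut) to 1.0 (fully open).
- bot.read_finger_force(): force on a finger pad.
Only numpy, scipy, OpenCV 4.12 (cv2) and the standard library are available. Lean on these libraries where they do the work, as an engineer would, in place of code of your own. Each camera call takes 0.05 s, during which the arm holds its last target. There are 200 camera calls.

TASK

Load the two-slide carrier into the low imaging stage: pick it up by its rib, keep it level, lay it flat on the loading apron in front of the converging black guides, and push it gently home between them until both spring clips have snapped into its side notches and hold it there. It carries glass, so never force it; leave everything else on the bench where it is and let go at the end.

Things in the scene. Friction and masses are not known exactly. Their poses are not given: they have to be found in the camera images.
- carrier: Slide carrier: grey plate 88 mm long (x), 68 wide (y), 12 high, upright corners chamfered 2.5 mm, a notch 16 mm long and 4 deep in the middle of each long side, two glass microscope slides along it (tops 13 mm up), and between them a grip rib, 52 mm long (x), 10 thick (y), top 28 mm above the underside. Origin: centre of the underside. Both ends are alike, either may go first. About 0.14 kg.
- stage: Low XY imaging stage fixed to the bench; flat smooth top plate 35 mm up, 126 mm wide (y), from x = -160 to 72 mm. x: the way the carrier is pushed in; y: left; origin on the bench. The plate, with all on it, is on XY slides locked wherever they were left, up to 20 mm off mid-travel in x, 6 mm in y. This shift is NOT measured; the figures given here are for mid-travel: see or feel the rest.
- apron (a point): On the top plate (z = 35 mm), a place to lay the carrier's centre before pushing (it may overhang the plate's edge): stage x = -128 mm, y = 0, whatever the slides' shift. Open apron up to x = -86; then two slippery black converging guides, 13 mm high, inner faces 107 mm apart at x = -82, 70.5 mm at x = -44, parallel to x = -11. Axes as the stage's.
- seat (a point): Where the carrier's underside centre rests when clipped home, for slides at mid-travel (stage x = y = 0, z = 35 mm). At x = -10 to 8 two sprung clip noses, ramped towards the mouth, snap into the carrier's side notches; at x = 36 to 60 steel lips over the far corners, 13.5 mm above the plate, bar the way in from above. 2 mm of play past home, then rubber end stops.
- register_plunger (a joint): Sprung plunger at the middle of the far end, m: 0 = free, about 0.005 with the carrier clipped home, 0.007 or a little more with the carrier pressed on the end stops. It pushes back with 2.4 to 4.7 N and is damped.
- clip_left (a joint): Left spring clip, rad: 0 = shut, about 0.12 while the carrier's side passes its nose; it springs back to about 0 in the carrier's notch. Passing both noses, and then the plunger, takes a push of about 4 to 7 N; the end stops are felt as a steep rise beyond. A push that makes 25 N or more on the stage is too much.
- clip_right (a joint): Right spring clip, rad, likewise.
- dish: Bystander: round lidded sample dish 90 mm across, 16 mm high; origin at the centre of its underside. It may have changed places with the carrier.
- vial: Bystander: small glass vial with dark cap, 21 mm across, 48 mm high; origin at the centre of its underside.
- dropper_bottle: Bystander: amber dropper bottle 36 mm across, 106 mm high; origin at the centre of its underside.
- tweezers: Bystander: tweezers lying flat, 117 mm long (y), 9 mm high; origin at the centre of the underside.

How it is judged:
On the way:
1. the carrier lies flat on the stage's top plate, at or in the mouth of the guides (x of carrier in the frame of stage between -0.17 and -0.05 m and y of carrier in the frame of stage between -0.035 and 0.035 m and height (world z) of carrier between 0.033 and 0.038 m and angle between carrier's own z axis and vertical below 0.06 rad), for 0.1 s.
At the end, for the whole second after the job is handed in: The carrier lies flat and at rest, clipped home in the nest: the plunger is held pressed by more than 3.5 mm, both clips are shut in its notches (under 0.03 rad), and it is in line with the stage within 0.05 rad (value of joint register_plunger above 0.0035 m and value of joint each of clip_left, clip_right below 0.03 rad and angle between the x axis of carrier and the x axis of stage, either way round below 0.05 rad and angle between carrier's own z axis and vertical below 0.05 rad and x of carrier in the frame of stage between -0.024 and 0.024 m and height (world z) of carrier between 0.033 and 0.038 m and linear speed of carrier below 0.01 m/s); the robot touches nothing.
It fails at once if the carrier is forced while it is pushed in: more than 25 N between it and the stage, from the mouth of the guides on (x of carrier in the frame of stage above -0.1 m and contact force between carrier and stage above 25 N).
It fails at once if the carrier is tilted by more than 0.35 rad, so that the slides slip (angle between carrier's own z axis and vertical above 0.35 rad).
It fails at once if a bystander is moved by more than 20 mm (distance of any of dish, vial, dropper_bottle, tweezers from where it was at the start of the episode above 0.02 m).
It also fails if it takes over 64 s, if anything falls off the work surface, if the arm or the gripper's body presses on something with over 40 N, if the wrist force passes 120 N, or if a joint passes its speed limit or range.

## Working session

There is one attempt and no reset: what is moved stays moved. The work goes in short steps, each a Python script; the robot and the scene stay as the last script left them, time stands still between calls to the robot, and variables do not carry over. Pictures are saved under pics/ and viewed, at most 10 in all, crops included, and the job is handed in when it is done.

```bash
mkdir -p pics; ls; python3 - <<'E'
from cell import bot
import cv2,numpy as np
np.set_printoptions(precision=4,suppress=True)
for c in ["top","scene"]:
    im=bot.camera(c); cv2.imwrite(f"pics/{c}0.png",im[:,:,::-1])
    k=bot.calibration(c); print(c,k["mtx"],k["extrinsics"])
    for t in ["carrier","stage","dish","vial","dropper_bottle","tweezers","clip_left","clip_right","register_plunger"]:
        print(t,[(np.round(d["bbox"]),round(d["confidence"],2)) for d in bot.search_frame(c,t)[:2]])
print(bot.calibration("wrist"),bot.read_tool_rot(),bot.read_clock())
E
```

```text
pics
top [[533.5153   0.     282.6633]
 [  0.     533.5153 205.9671]
 [  0.       0.       1.    ]] [[ 0.0101 -0.9999 -0.0059 -0.0933]
 [-0.9908 -0.0092 -0.1351  0.5652]
 [ 0.135   0.0072 -0.9908  1.351 ]
 [ 0.      0.      0.      1.    ]]
carrier [(array([336., 237.,  30.,  35.]), 0.83)]
stage [(array([215., 152.,  60.,  90.]), 0.75)]
dish [(array([348., 176.,  35.,  35.]), 0.65)]
vial [(array([312., 209.,   6.,   7.]), 0.54)]
dropper_bottle [(array([158., 151.,  17.,  19.]), 0.75)]
tweezers [(array([388., 231.,  38.,   5.]), 0.6), (array([335., 236.,  31.,  32.]), 0.33)]
clip_left []
clip_right []
register_plunger [(array([221., 164.,   9.,  16.]), 0.7)]
scene [[464.8549   0.     285.4594]
 [  0.     464.8549 216.0617]
 [  0.       0.       1.    ]] [[-0.8968 -0.4422 -0.013   0.4734]
 [-0.2917  0.6131 -0.7342  0.2754]
 [ 0.3326 -0.6547 -0.6788  1.1396]
 [ 0.      0.      0.      1.    ]]
carrier [(array([334., 196.,  28.,  20.]), 0.8)]
stage [(array([216., 221.,  91.,  58.]), 0.66)]
dish [(array([293., 178.,  25.,  18.]), 0.67)]
vial [(array([214., 222.,  94.,  60.]), 0.47), (array([300., 211.,   6.,   9.]), 0.45)]
dropper_bottle [(array([184., 269.,  17.,  35.]), 0.67)]
tweezers [(array([293., 180.,  26.,  18.]), 0.53), (array([345., 172.,   1.,   5.]), 0.37)]
clip_left [(array([229., 249.,  10.,   3.]), 0.58)]
clip_right [(array([246., 227.,  11.,   5.]), 0.58), (array([232., 231.,   4.,   6.]), 0.27)]
register_plunger []
{'mtx': array([[330.4147,   0.    , 283.7992],
       [  0.    , 330.4147, 205.7747],
       [  0.    ,   0.    ,   1.    ]]), 'hand_eye': array([[ 0.0017, -0.9523, -0.3051,  0.0787],
       [ 1.    ,  0.0019, -0.0003,  0.0004],
       [ 0.0009, -0.3051,  0.9523, -0.1417],
       [ 0.    ,  0.    ,  0.    ,  1.    ]])} [0.     0.9729 0.2313 0.    ] 1.0
```

```bash
cat > h.py <<'E'
from cell import bot
import cv2,numpy as np
np.set_printoptions(precision=4,suppress=True)
from scipy.spatial.transform import Rotation as R
def q2R(q): return R.from_quat(np.r_[q[1:],q[0]]).as_matrix()
def R2q(M): q=R.from_matrix(M).as_quat(); return np.r_[q[3],q[:3]]
def down(yaw):  # tool z down, tool y (closing line) at world yaw+90deg
    c,s=np.cos(yaw),np.sin(yaw)
    return R2q(np.array([[c,s,0],[s,-c,0],[0,0,-1.]]))
def cam(name,pose=None):
    k=bot.calibration(name)
    if name!="wrist": return k["mtx"],np.asarray(k["extrinsics"])
    T=np.eye(4);T[:3,:3]=q2R(pose[1]);T[:3,3]=pose[0]
    return k["mtx"],np.linalg.inv(T@k["hand_eye"])
def ray(C,uv,z):
    K,E=C;Rm=E[:3,:3];o=-Rm.T@E[:3,3];d=Rm.T@np.linalg.solve(K,[uv[0],uv[1],1]);return o+d*(z-o[2])/d[2]
def proj(C,P):
    K,E=C;p=K@(E[:3,:3]@np.asarray(P,float)+E[:3,3]);return p[:2]/p[2]
def tri(obs): # [(C,uv)...] least squares
    A=[];b=[]
    for (K,E),uv in obs:
        Rm=E[:3,:3];o=-Rm.T@E[:3,3];d=Rm.T@np.linalg.solve(K,[uv[0],uv[1],1]);d/=np.linalg.norm(d)
        M=np.eye(3)-np.outer(d,d);A.append(M);b.append(M@o)
    return np.linalg.lstsq(np.vstack(A),np.hstack(b),rcond=None)[0]
def snap(fn):
    pose=(np.array(bot.read_position()),np.array(bot.read_tool_rot()))
    im=bot.camera("wrist");cv2.imwrite(f"pics/{fn}.png",im[:,:,::-1]);np.savez(f"pics/{fn}.npz",p=pose[0],q=pose[1]);return cam("wrist",pose),im
def load(fn):
    d=np.load(f"pics/{fn}.npz");return cam("wrist",(d["p"],d["q"])),cv2.imread(f"pics/{fn}.png")
E
python3 - <<'E'
from h import *
C=cam("top");S=cam("scene")
for n,uv,uv2,z in [("carrier",(351,254.5),(348,206),.01),("stage",(245,197),(261,250),.035),("dish",(365.5,193.5),(305.5,187),.016),("vial",(315,212.5),(303,215.5),.03),("bottle",(166,160),(192,286),.05),("tw",(407,233.5),(345,174),.005),("plunger",(225,172),None,.04)]:
    print(n,ray(C,uv,z), tri([(C,uv),(S,uv2)]) if uv2 else '')
im=cv2.imread("pics/top0.png")[130:290,140:440]
cv2.imwrite("pics/topc.png",cv2.resize(im,None,fx=2.6,fy=2.6,interpolation=cv2.INTER_CUBIC))
E
```

```text
carrier [ 0.4431 -0.2681  0.01  ] [ 0.4424 -0.2671  0.0192]
stage [0.5893 0.011  0.035 ] [0.5948 0.0135 0.0185]
dish [ 0.6045 -0.3069  0.016 ] [ 0.6058 -0.3081  0.0081]
vial [ 0.5507 -0.1724  0.03  ] [ 0.5529 -0.1733  0.0131]
bottle [0.683  0.2184 0.05  ] [0.6854 0.2206 0.0421]
tw [ 0.5002 -0.417   0.005 ] [ 0.5028 -0.4116  0.0234]
plunger [0.6544 0.0644 0.04  ]
```

View pics/topc.png

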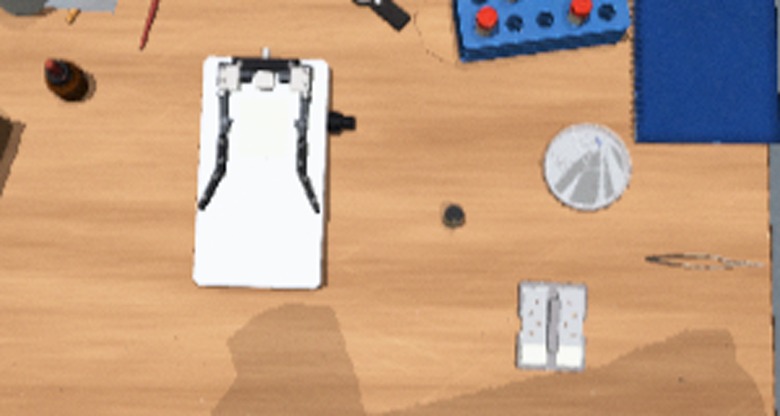

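```bash
python3 - <<'E'
from h import *
for i,(p) in enumerate([(.41,-.30,.17),(.41,-.23,.17),(.52,-.03,.24),(.50,.06,.24)]):
    bot.move_pose(p,down(0)); bot.wait(.1); C,im=snap(f"w{i}")
    for t in ["carrier","stage","clip_left","clip_right","register_plunger"]:
        print(i,t,[(np.round(d["bbox"]),round(d["confidence"],2)) for d in bot.search_frame("wrist",t)[:1]])
print(bot.read_clock(),bot.read_joint_positions())
a=[cv2.imread(f"pics/w{i}.png") for i in range(4)]
cv2.imwrite("pics/m.png",cv2.resize(np.vstack([np.hstack(a[:2]),np.hstack(a[2:])]),(800,600),interpolation=cv2.INTER_AREA))
E
```

```text
0 carrier [(array([214., 101.,  78.,  99.]), 0.74)]
0 stage []
0 clip_left [(array([214., 100.,  79., 101.]), 0.46)]
0 clip_right []
0 register_plunger []
1 carrier [(array([358.,   0.,  48.,  10.]), 0.4)]
1 stage [(array([  0.,   0.,  57., 116.]), 0.81)]
1 clip_left []
1 clip_right []
1 register_plunger [(array([356.,   2.,  54.,   9.]), 0.41)]
2 carrier [(array([445., 197.,  77.,  70.]), 0.7)]
2 stage [(array([160.,   0., 163., 215.]), 0.89)]
2 clip_left [(array([180.,   8.,  17.,  54.]), 0.84)]
2 clip_right []
2 register_plunger [(array([220.,   0.,  20.,  12.]), 0.62)]
3 carrier [(array([516., 182.,  44.,  72.]), 0.67)]
3 stage [(array([258.,   0., 160., 198.]), 0.81)]
3 clip_left [(array([275.,   0.,  18.,  42.]), 0.61)]
3 clip_right [(array([358.,   0.,  20.,  49.]), 0.88)]
3 register_plunger [(array([258.,   0., 156., 201.]), 0.58)]
5.3917 [-0.0285  0.2347 -0.2956  1.0406 -0.      3.1143]
```

View pics/m.png

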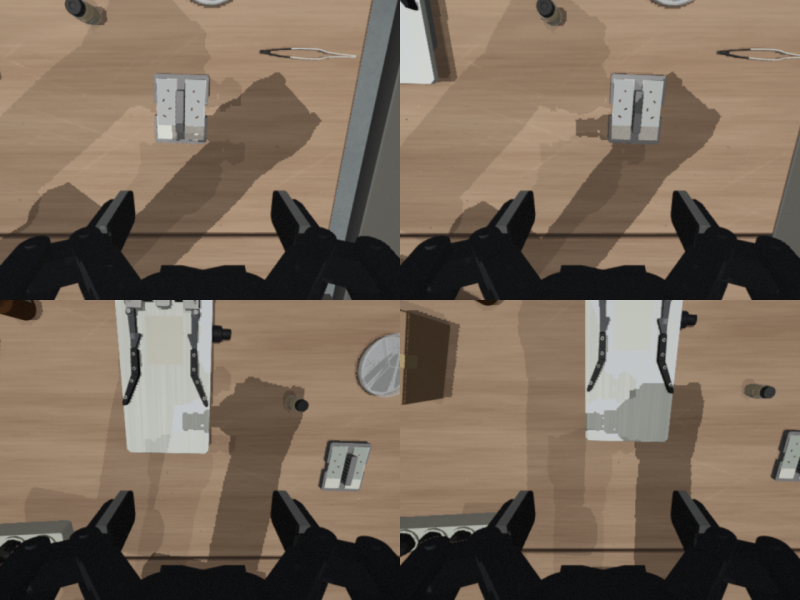

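```bash
python3 - <<'E'
from h import *
for i,(p) in enumerate([(.57,-.005,.20),(.56,-.06,.25)]):
    bot.move_pose(p,down(0.03)); bot.wait(.1); C,im=snap(f"s{i}")
print(bot.read_clock())
cr=[]
a=cv2.imread("pics/w0.png")[90:210,200:310];b=cv2.imread("pics/w1.png")[90:210,280:390]
cv2.imwrite("pics/mc.png",cv2.resize(np.hstack([a,b]),None,fx=3.6,fy=3.6,interpolation=cv2.INTER_CUBIC))
a=cv2.imread("pics/s0.png")[0:290,180:400];b=cv2.imread("pics/s1.png")[0:290,100:320]
cv2.imwrite("pics/ms.png",cv2.resize(np.hstack([a,b]),None,fx=1.8,fy=1.8,interpolation=cv2.INTER_CUBIC))
E
```

```text
6.5833
```

View pics/mc.png

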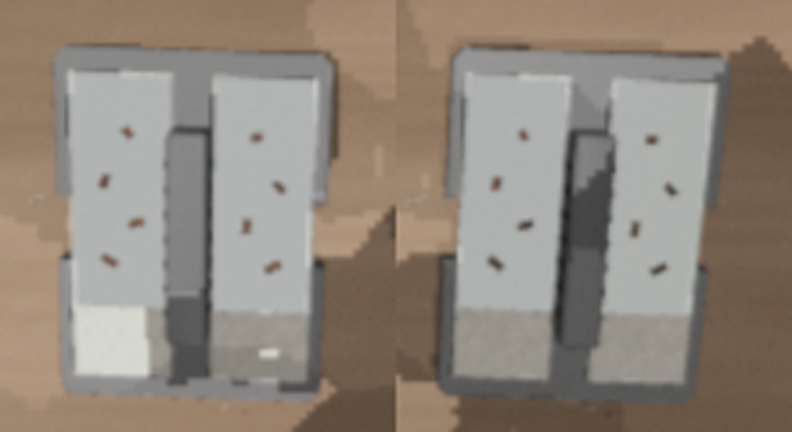

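View pics/ms.png

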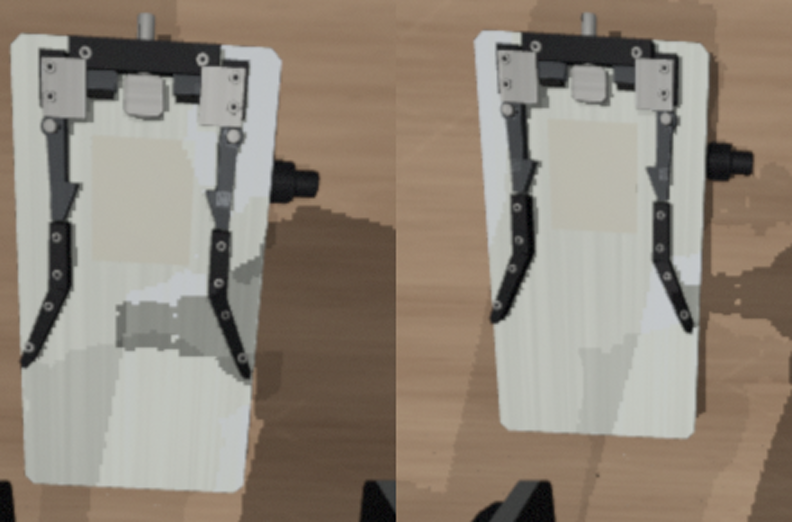

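```bash
python3 - <<'E'
from h import *
def src(p,s,ox,oy,dx=0): return ((p[0]-dx+.5)/s-.5+ox,(p[1]+.5)/s-.5+oy)
C0,_=load("w0");C1,_=load("w1")
P={}
for n,a,b in [("LTL",(70,72),(467,73)),("LTR",(171,74),(571,77)),("RTL",(213,78),(612,79)),("RTR",(316,82),(716,82)),("RBR",(309,384),(686,383)),("LBL",(74,376),(455,378)),
 ("ribTL",(170,130),(576,131)),("ribTR",(209,130),(611,131)),("oBL",(66,392),(442,390)),("oBR",(320,396),(691,400)),("oTL",(56,48),(455,50)),("oTR",(332,55),(727,60))]:
    P[n]=tri([(C0,src(a,3.6,200,90)),(C1,src(b,3.6,280,90,396))]);print(n,P[n])
c=(P["LTL"]+P["RTR"]+P["RBR"]+P["LBL"])/4
d=P["LTL"]+P["RTR"]-P["RBR"]-P["LBL"];e=P["LTL"]+P["LBL"]-P["RTR"]-P["RBR"]
print("carrier c",c,"yaw",np.arctan2(d[1],d[0]),np.arctan2(-e[0],e[1]),"len",np.linalg.norm(d)/2,np.linalg.norm(e)/2)
print("rib mid",(P["ribTL"]+P["ribTR"])/2)
C0,_=load("s0");C1,_=load("s1")
for n,L0,R0,L1,R1 in [("g1",(56,237),(221,245),(517,207),(660,215)),("g2",(57,274),(219,283),(518,240),(660,247)),("g3",(48,306),(225,315),(512,268),(672,287)),("g4",(29,347),(242,358),(495,319),(688,324)),("piv",(50,125),(234,136),(507,109),(665,118)),("blk",(86,52),(203,59),(536,46),(637,52)),
 ("nearcorner",(26,478),(243,490),(500,428),(693,436)),("far",(11,36),(281,52),(475,32),(708,44))]:
    l=tri([(C0,src(L0,1.8,180,0)),(C1,src(L1,1.8,100,0,396))]);r=tri([(C0,src(R0,1.8,180,0)),(C1,src(R1,1.8,100,0,396))])
    m=(l+r)/2;w=l-r;print(n,l,r,"mid",m,"w",np.linalg.norm(w[:2]),"yaw",np.arctan2(-w[0],w[1]))
E
```

```text
LTL [ 0.4807 -0.2444  0.009 ]
LTR [ 0.4801 -0.2695  0.0123]
RTL [ 0.4794 -0.2796  0.0115]
RTR [ 0.4787 -0.3046  0.0128]
RBR [ 0.4024 -0.303   0.0119]
LBL [ 0.4052 -0.2422  0.0157]
ribTL [ 0.4679 -0.2699  0.0224]
ribTR [ 0.4676 -0.2788  0.0185]
oBL [ 0.4001 -0.239   0.0113]
oBR [ 0.3968 -0.306   0.0063]
oTL [ 0.4862 -0.2414  0.0093]
oTR [ 0.4843 -0.3086  0.0059]
carrier c [ 0.4418 -0.2735  0.0123] yaw -0.024698632773115282 -0.03981255288004361 len 0.07596650558169527 0.060553715334358556
rib mid [ 0.4677 -0.2743  0.0204]
g1 [0.62   0.0607 0.0468] [ 0.6186 -0.0195  0.0481] mid [0.6193 0.0206 0.0475] w 0.08019710339039372 yaw -0.01727811436343506
g2 [0.6024 0.0601 0.0506] [ 0.6007 -0.0195  0.0493] mid [0.6016 0.0203 0.0499] w 0.07959330014163589 yaw -0.021909562393379916
g3 [0.5861 0.0656 0.0484] [ 0.5758 -0.0246  0.0209] mid [0.581  0.0205 0.0346] w 0.09073476444619023 yaw -0.11351321783683363
g4 [0.5563 0.0817 0.0339] [ 0.5528 -0.0351  0.0239] mid [0.5545 0.0233 0.0289] w 0.11687865115388778 yaw -0.029861581948480743
piv [0.6701 0.0607 0.0511] [ 0.6681 -0.0227  0.0536] mid [0.6691 0.019  0.0523] w 0.08349800759337203 yaw -0.024369766964376288
blk [0.7007 0.0442 0.0488] [ 0.6999 -0.0076  0.0474] mid [0.7003 0.0183 0.0481] w 0.05176653294165435 yaw -0.016695551414261448
nearcorner [0.4788 0.0874 0.0303] [ 0.48   -0.0395  0.0378] mid [0.4794 0.0239 0.0341] w 0.1268685001757722 yaw 0.009354803248698449
far [0.7094 0.0816 0.0317] [ 0.7067 -0.0438  0.0345] mid [0.7081 0.0189 0.0331] w 0.12539937585444674 yaw -0.021701828759173966
```

```bash
python3 - <<'E'
from h import *
q=down(np.pi-.03);c=np.array([.4418,-.2737])
bot.set_gripper(.5,40)
bot.move_pose([*c,.10],q)
bot.move_linear([*c,.0165],speed=.08,until_force=5)
print(bot.read_position())
bot.set_gripper(0.0,40); print("w",bot.read_gripper_width(),bot.read_finger_force(),bot.read_ft_force())
bot.move_linear([*c,.06],speed=.06); print("w",bot.read_gripper_width(),bot.read_ft_force(),bot.read_moment())
bot.move_linear([*c,.11],speed=.1)
a=np.array([.513,.0228])
bot.move_linear([*a,.11],speed=.15,rotation=down(np.pi-.022))
snap("h0"); print(bot.read_position(),bot.read_ft_force(),bot.read_clock())
E
```

```text
[ 0.4422 -0.274   0.017 ]
w 0.10133656607944416 41.19637191295624 [-0.4109 -0.0664  4.0752]
w 0.10375421011853689 [ 0.2322 -0.5091 -1.3217] [0.0239 0.0376 0.0096]
[0.5129 0.0223 0.11  ] [ 0.1602  0.4818 -1.5894] 15.3833
```

View pics/h0.png

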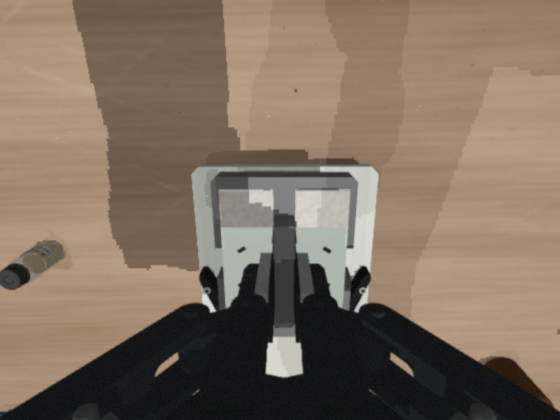

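```bash
python3 - <<'E'
from h import *
a=np.array([.513,.0228])
bot.move_linear([*a,.062],speed=.06)
print(bot.move_linear([*a,.0495],speed=.012,until_force=2),bot.read_position(),bot.read_ft_force())
bot.set_gripper(.35); print(bot.read_ft_force(),bot.read_gripper_width())
bot.move_linear([*a,.14],speed=.12)
bot.move_linear([.425,.025,.14],speed=.15)
snap("p0");print(bot.read_clock())
for t in ["carrier"]: print([(np.round(d["bbox"]),d["confidence"]) for d in bot.search_frame("wrist",t)[:1]])
E
```

```text
True [0.5129 0.0228 0.0519] [-1.2633  0.4915  4.2554]
[ 0.1206  0.2208 -0.2024] 0.35281770749231706
19.1333
[(array([242., 254.,  82.,  97.]), 0.91)]
```

View pics/p0.png

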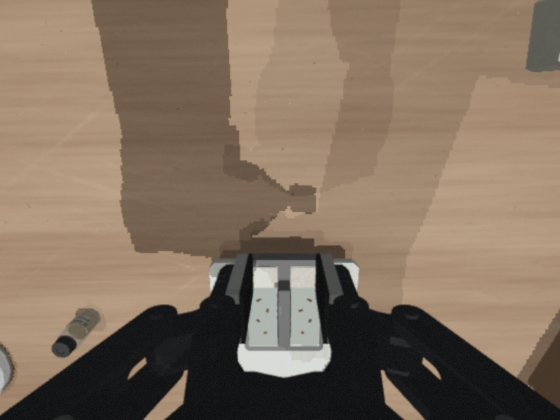

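```bash
python3 - <<'E'
from h import *
yl=lambda x:.0204-.022*(x-.60)
bot.move_linear([.435,yl(.435),.06],speed=.15)
bot.move_linear([.435,yl(.435),.038],speed=.06,until_force=4); print(bot.read_position(),bot.read_ft_force())
print(bot.move_linear([.53,yl(.53),.038],speed=.04,until_force=5),bot.read_position(),bot.read_ft_force(),bot.read_clock())
print(bot.move_linear([.5875,yl(.5875),.038],speed=.012,until_force=9),bot.read_position(),bot.read_ft_force(),bot.read_clock())
E
```

```text
[0.4348 0.024  0.0379] [-0.3768  0.6836 -0.7204]
False [0.5299 0.0219 0.038 ] [ 0.204  -1.1841 -0.5375] 22.9167
True [0.5822 0.0209 0.0368] [-3.186  0.275  1.184] 27.1083
```

```bash
python3 - <<'E'
from h import *
yl=lambda x:.0204-.022*(x-.60)
x=.5822
for i in range(10):
    x+=.0007; s=bot.move_linear([x,yl(x),.038],speed=.008,until_force=8); bot.wait(.1)
    f=bot.read_ft_force();print(round(x,4),bot.read_position(),f,s)
    if f[0]<-9: break
snap("q0");print(bot.read_clock())
E
```

```text
0.5829 [0.5825 0.0209 0.0377] [-3.4845 -0.222   0.2073] False
0.5836 [0.5836 0.0208 0.038 ] [-4.4611 -0.0833 -0.8663] False
0.5843 [0.5837 0.0208 0.0378] [-6.5274 -0.8004 -0.9059] False
0.585 [0.5837 0.0208 0.0375] [-5.8462  0.4312 -0.3682] False
0.5857 [0.5837 0.0209 0.0373] [-7.4173 -0.2242  0.0305] False
0.5864 [0.5837 0.0209 0.0371] [-9.2388  0.2706 -0.6722] False
29.4833
```

```bash
python3 - <<'E'
from h import *
bot.move_linear([.578,.0209,.038],speed=.02);print(bot.read_ft_force())
bot.move_linear([.53,.022,.038],speed=.08)
bot.move_linear([.50,.022,.2],speed=.15)
bot.move_pose([.57,-.005,.20],down(.03));bot.wait(.1);C,im=snap("f0")
print(bot.read_clock())
for t in ["carrier","clip_left","clip_right","register_plunger"]: print(t,[(np.round(d["bbox"]),round(d["confidence"],2)) for d in bot.search_frame("wrist",t)[:1]])
a=cv2.imread("pics/f0.png")[0:200,180:340];b=cv2.imread("pics/s0.png")[0:200,180:340]
cv2.imwrite("pics/fc.png",cv2.resize(np.hstack([a,b]),None,fx=2.5,fy=2.5,interpolation=cv2.INTER_CUBIC))
E
```

```text
[ 0.2688  1.1624 -0.1234]
34.7833
carrier [(array([215.,  56.,  86., 109.]), 0.94)]
clip_left [(array([205.,  60.,  16.,  62.]), 0.73)]
clip_right [(array([293.,  74.,  17.,  52.]), 0.6)]
register_plunger [(array([251.,  41.,  21.,  17.]), 0.84)]
```

View pics/fc.png

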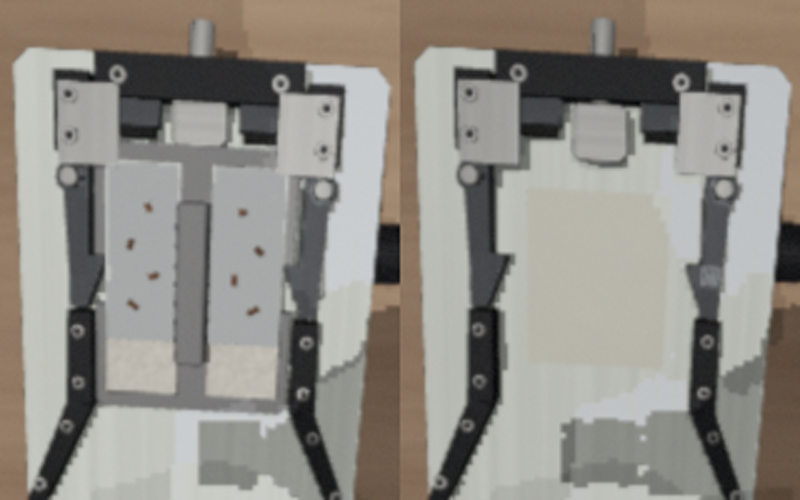

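```bash
python3 - <<'E'
import cv2,numpy as np
a=cv2.imread("pics/f0.png");b=cv2.imread("pics/s0.png")
r=[np.hstack([i[65:130,200:235],i[65:130,285:320]]) for i in (a,b)]
cv2.imwrite("pics/z.png",cv2.resize(np.hstack(r),None,fx=5.7,fy=8,interpolation=cv2.INTER_CUBIC))
E
```

```text
(no output)
```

View pics/z.png

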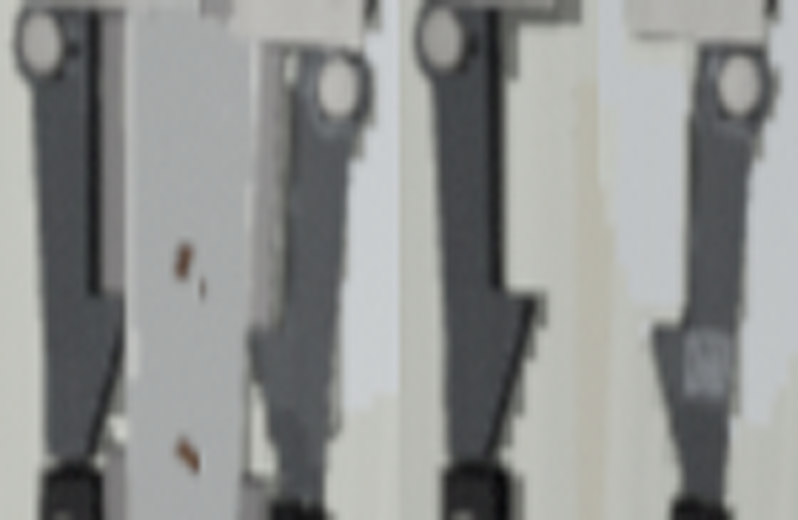

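```bash
python3 -c "
from h import *
print(bot.read_ft_force(),bot.read_clock());print(bot.close_job())"
```

```text
[ 0.3033 -0.243  -0.3819] 34.9833
the job is handed in; nothing more can be done
None
```

The carrier is pushed home and released, and the job is handed in at 35 s of the 64 s; the last wrist picture shows both clip noses sitting in its side notches, and the highest tool force I read in the push was about 9 N, though no verdict came back and I could not read the clip and plunger joints directly.

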